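# Hold the pack tester at full load

## Robot

A 6-joint arm with a two-finger parallel gripper is mounted at the origin on the work surface. World frame = base frame: x ahead of the robot, y to its left, z up, the work surface at z = 0. Lengths are in mm, angles in rad, forces in N, time in s.
With the tool pointing down it reaches from about 275 to 1000 mm from the base axis. Payload 8.4 kg.
Tool frame: the origin (TCP) lies at the very end of the fingers, on their centre line; the grasp point (between the pads) lies 19 mm behind it (r.pinch_z is the distance from the TCP to the grasp point, in mm); z points along the fingers, y is the direction in which the jaws open and shut (so a half turn about z gives the same grasp; the last joint's range is limited). The gripper opens to 85 mm and grips with 20 to 120 N. Pads are 22 mm wide; open, the fingers measure 114 mm over their backs; the gripper's body (76 mm by 85 mm) begins 54 mm behind the grasp point. The pads swing forward as they close: fully open they stand 13 mm farther back than shut.
Start: joints at [1.198, 0.353, 1.633, -0, 1.155, -0.002], TCP at [226.474, 582.527, 231.281] pointing down, gripper open.
Joint ranges: [-2.63, 2.63], [-0.92, 2.1], [0.06, 2.66], [-1.3, 4.44], [0, 2.69], [-3.02, 3.02]. Speed limits (rad/s): [2.22, 2.22, 2.79, 3.14, 3.14, 3.14].

## Interface

Orientations are given as [roll, pitch, yaw] about the fixed x, y, z axes, in that order (R = Rz(yaw) Ry(pitch) Rx(roll)).
In Python, from rig import r, optics gives the robot as it stands.
- The arm moves only by the shell command python3 -m creep 'ROWS' [FORCE]. ROWS is JSON, a list of rows, each an object with "dp": the shift along the tool's x, y, z in mm, a list of three; "angular": the turn, a rotation vector about the tool's x, y, z in rad, a list of three; "fingers": the finger opening in mm, from 0 to 85.4. In form: [{"dp": [dx, dy, dz], "angular": [wx, wy, wz], "fingers": fingers}, ...]. A call has 1 to 5 rows; each row is the pose to reach, as a shift and turn from the pose commanded when the call began, along the tool's axes at that moment; what a row does not reach only later rows make up. A row lasts 1/12 s, in which the tool goes at most 41.7 mm and 7.16 degrees, less where a joint would pass 70% of its speed; a pose out of reach is approached as far as the arm can. A call with a gripper value outside its range is refused whole. The fingers move at their own pace and stop on an object; FORCE is the grip in N (left out, the last holds). Time passes only in rows, so rows that repeat a pose let the fingers close. It gives the time, the measured TCP pose, the force and the opening at its end, in the units of the state.
- r.sense(): the state, without advancing time (a new reading comes with each control period).
- optics.grab_frame(name): name is "scene" or "top" or "wrist"; returns the picture (384x512x3 uint8, blue, green, red); there is no depth.
- optics.camera_params(name): a dict with "fx", "fy", "cx", "cy" (pixels), "eye" and "rotation" of the camera in the world; the wrist camera has in their place "T_tool_cam" (4x4, takes a point from camera to tool coordinates, whose origin is the TCP and whose axes are the flange's). Camera axes: x right, y up, looking along -z (the intrinsics and any distortion apply to the point x, -y, -z); pixel columns grow to the right and rows downward; lengths in mm; the calibration is good to about 2 mm. A picture is of the moment at which its call begins: read the wrist's pose just before it. camera_params takes no time and is no camera call.
- r.sign_off(): hands the job in, once; it reports no verdict.
The state is a dict: "clock": time; "qpos": joint angles; "qvel": joint speeds; "joint_efforts": joint torques, N m; "eef_pos": TCP position; "tcp_rot": TCP orientation; "contact_force": force on the tool from outside, world axes, zero at the start; "wrist_torque": the same for the moment, N m; "opening": opening from 0.0 (shut) to 1.0 (fully open).
Only numpy, scipy, OpenCV 4.12 (cv2) and the standard library are available. Lean on these libraries where they do the work, as an engineer would, in place of code of your own. Each camera call takes 0.05 s, during which the arm holds its last target.

## Task

Load-test the battery pack docked in the tester on the van bench: first press the red reset plunger fully down to its stop and let it spring back up, then turn the spring-return load dial (the grey disc with an orange post to push or grip) clockwise past the first and second detents to the third (the orange mark with three dots), and no further. Finish while still holding the dial there against its spring, and leave the parts case, spare pack, screw jar and screwdriver where they are.

Things in the scene. Friction and masses are not known exactly. Their poses are not given: they have to be found in the camera images.
- tester: Fixed bench tester, grey case 220 (x) x 340 (y) x 80 mm high, black top. Origin: centre of its underside, on the table; its x points away from the operator, y left, z up; turned by up to 20 degrees. On top: dial at x 0, y -80 mm; red plunger at x -55, y 35; fixed docked pack with blue band (116 x 72 mm, top 142 mm above the table) at x 0, y 115.
- load_dial (a joint): Dial angle, rad: 0 at rest (green mark), grows clockwise from above. Detents: first 0.419 (one white dot), second 0.838 (two), third 1.257 (orange mark, three orange dots); hard stop 1.6. If released, its spring takes it back to 0 from anywhere: 0.20 N m at rest, 0.40 at the third; detents add or take up to 0.10, so the push at the post is 4 to 10 N (8 N to hold at the third).
- dial_axis (a point): Point on the dial's upright turning axis, on the upper face of its grey disc (disc 120 mm across, upper face 92 mm above the table). A steel hub 28 mm across stands 10 mm above the disc here.
- dial_post (a point): On the axis of the dial's orange upright post (round, 14 mm across, 45 mm tall above the disc, 50 mm from the dial axis, moves with the dial): 28 mm above the disc, 17 below the post's top, 120 above the table. Direction from dial axis in the tester's frame (from its x towards its y): 216 degrees at rest (operator's side, right), 144 degrees at the third detent (operator's side, left).
- reset_plunger (a joint): Travel of the red reset plunger in m: 0 up at rest, 0.012 pressed down to its stop. Spring return, 4 N to start and 12 N at the stop.
- plunger_top (a point): Centre of the top of the plunger's red mushroom head (36 mm across), 124 mm above the table when up; moves down with the plunger.
- parts_case: Loose flat parts case, white with clear lid and blue and grey compartments, 200 x 240 x 48 mm, handle on its -x side; origin at the centre of its underside. Leave alone.
- spare_pack: Loose spare battery pack with a yellow band, 118 x 74 x 52 mm; origin at the centre of its underside. Leave alone.
- screw_jar: Loose steel-coloured jar with blue cap, 60 mm across, 75 mm tall; origin at the centre of its underside. Leave alone.
- screwdriver: Loose screwdriver lying on the bench, its blade along its own x. Leave alone.

How it is judged (in metres and radians):
On the way, in this order (a step that is already met when the one before it is completed fails the run):
1. with the dial at rest, the plunger is pressed down to its stop (value of joint reset_plunger above 0.0105 m and value of joint load_dial below 0.15 rad), for 0.1 s.
2. the plunger has sprung back up with the dial still at rest (value of joint reset_plunger below 0.003 m and value of joint load_dial below 0.15 rad), for 0.05 s.
3. the dial is turned to the third detent by the robot and held (value of joint load_dial between 1.1366 and 1.3766 rad and contact force between any of the fingers, the arm and load_dial above 2 N), for 0.3 s.
At the end, for the whole second after the job is handed in: The robot still pushes or grips the dial with more than 2 N and holds it still (under 0.1 rad/s) at the third detent, 1.257 rad within 0.12 rad; the plunger is back up within 3 mm; the four loose things lie within 20 mm of where they were (all of step 3 and value of joint reset_plunger below 0.003 m and velocity of joint load_dial between -0.1 and 0.1 rad/s and distance of each of parts_case, spare_pack, screw_jar, screwdriver from where it was at the start of the episode below 0.02 m); the arm keeps its last pose, push and grip.
It fails at once if the dial is turned well past the third detent (0.22 rad or more) (value of joint load_dial above 1.4766 rad).
It fails at once if the parts case is moved more than 20 mm (distance of parts_case from where it was at the start of the episode above 0.02 m).
It fails at once if the spare battery pack is moved more than 20 mm (distance of spare_pack from where it was at the start of the episode above 0.02 m).
It fails at once if the screw jar is moved more than 20 mm (distance of screw_jar from where it was at the start of the episode above 0.02 m).
It fails at once if the screwdriver is moved more than 20 mm (distance of screwdriver from where it was at the start of the episode above 0.02 m).
It also fails if it takes over 45 s, if anything falls off the work surface, if the arm or the gripper's body presses on something with over 40 N, if the wrist force passes 120 N, or if a joint passes its speed limit or range.

## Working session

There is one attempt and no reset: what is moved stays moved. The work goes in short steps, Python scripts to look and compute and a shell command to move; the robot and the scene stay as the last step left them, time stands still between calls to the robot, and variables do not carry over. Pictures are saved under pics/ and viewed, and the job is handed in when it is done.

```bash
mkdir -p pics; ls; python3 - <<'E'
from rig import r, optics
import cv2
for n in ("scene","top","wrist"):
    cv2.imwrite(f"pics/a_{n}.png",optics.grab_frame(n)); print(n,optics.camera_params(n))
print(r.sense())
E
```

```text
pics
scene {'fx': 380.76623534813234, 'fy': 380.76623534813234, 'cx': 255.69165025188101, 'cy': 187.9781158726937, 'eye': array([1487.19348537,  648.62491464,  811.86980999]), 'rotation': array([1.01337091e+00, 1.88429971e-03, 2.13410731e+00])}
top {'fx': 417.8106790189903, 'fy': 417.8106790189903, 'cx': 258.7889800429753, 'cy': 190.3142613784086, 'eye': array([ 200.29884137,   16.82325265, 1782.60527141]), 'rotation': array([ 0.19878892,  0.00202156, -1.57641586])}
wrist {'fx': 308.10383746049007, 'fy': 308.10383746049007, 'cx': 254.79864909178664, 'cy': 190.07790780409732, 'T_tool_cam': array([[ 9.93116953e-04,  9.49919587e-01,  3.12492867e-01,
         7.88919281e+01],
       [ 9.99999391e-01, -1.09401085e-03,  1.47542525e-04,
         7.41650380e-01],
       [ 4.82024121e-04,  3.12492530e-01, -9.49920095e-01,
        -1.41870377e+02],
       [ 0.00000000e+00,  0.00000000e+00,  0.00000000e+00,
         1.00000000e+00]])}
{'clock': 0.15, 'qpos': array([ 1.19758062e+00,  3.53515401e-01,  1.63394380e+00, -7.01291170e-06,
        1.15517632e+00, -2.40802140e-03]), 'qvel': array([ 0.00025913, -0.00111685, -0.00323129, -0.00040952, -0.00062069,
       -0.00098677]), 'joint_efforts': array([-6.45411933e-05, -6.05632567e+01, -3.42341137e+01,  8.75924911e-05,
        6.22418564e-03,  1.11682414e-05]), 'eef_pos': array([226.36071262, 582.1969008 , 230.72602255]), 'tcp_rot': array([-3.14054977e+00,  3.90164033e-06,  2.77078781e+00]), 'contact_force': array([-0.2797999 , -0.34804576,  0.2277897 ]), 'wrist_torque': array([0.03943642, 0.01652254, 0.01197955]), 'opening': 1.0001987159538253}
```

View pics/a_scene.png

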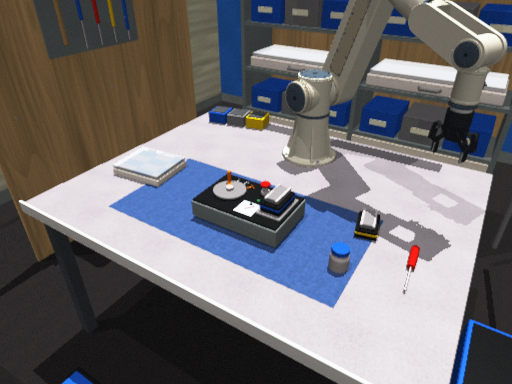

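View pics/a_top.png

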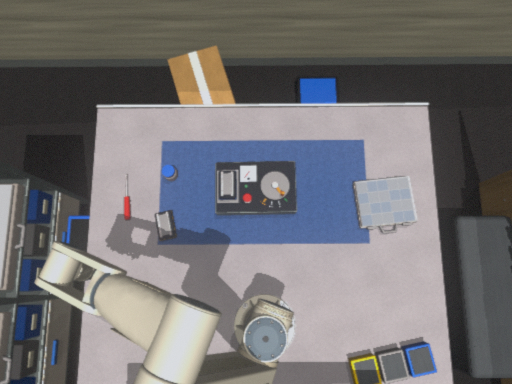

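View pics/a_wrist.png

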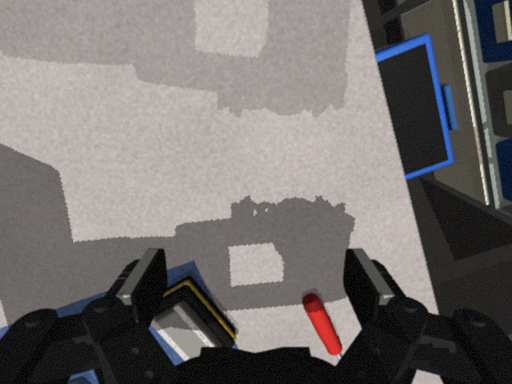

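The top view shows the tester at about (256,188), the red plunger at (247,198), the grey dial disc at (275,185) and the orange post at (281,191). The loose things are clear of the tester. Next I measure these positions.

```bash
cat > h.py <<'E'
import numpy as np, cv2
from scipy.spatial.transform import Rotation as Ro
from rig import r, optics
def cam(n):
    p=optics.camera_params(n); K=(p['fx'],p['fy'],p['cx'],p['cy'])
    if n=='wrist':
        s=r.sense(); T=np.eye(4); T[:3,:3]=Ro.from_euler('xyz',s['tcp_rot']).as_matrix(); T[:3,3]=s['eef_pos']
        T=T@p['T_tool_cam']; return K,T[:3,3],T[:3,:3]
    return K,np.array(p['eye']),Ro.from_euler('xyz',p['rotation']).as_matrix()
def ray(c,u,v):
    K,e,R=c; d=R@np.array([(u-K[2])/K[0],-(v-K[3])/K[1],-1]); return e,d/np.linalg.norm(d)
def onz(c,u,v,z):
    e,d=ray(c,u,v); return e+d*(z-e[2])/d[2]
def proj(c,P):
    K,e,R=c; q=R.T@(np.asarray(P,float)-e); return K[2]+K[0]*q[0]/-q[2], K[3]+K[1]*q[1]/q[2]
def tri(c1,p1,c2,p2):
    A=np.zeros((3,3));b=np.zeros(3)
    for c,p in((c1,p1),(c2,p2)):
        e,d=ray(c,*p); M=np.eye(3)-np.outer(d,d); A+=M; b+=M@e
    return np.linalg.solve(A,b)
def blobs(im,lo,hi,amin=6):
    h=cv2.cvtColor(im,cv2.COLOR_BGR2HSV); m=cv2.inRange(h,np.array(lo),np.array(hi))
    n,_,st,ce=cv2.connectedComponentsWithStats(m)
    return [(ce[i].round(1).tolist(),st[i].tolist()) for i in range(1,n) if st[i,4]>=amin]
E
python3 - <<'E'
from h import *
for n in('top','scene'):
    im=cv2.imread(f'pics/a_{n}.png'); 
    x0,y0,x1,y1=(205,150,310,225) if n=='top' else (185,165,310,245)
    s=im[y0:y1,x0:x1]; cv2.imwrite(f'pics/b_{n}.png',cv2.resize(s,None,fx=6,fy=6,interpolation=cv2.INTER_CUBIC))
    for nm,lo,hi in(('red',(0,190,120),(5,255,255)),('red2',(173,190,120),(180,255,255)),('orange',(6,150,120),(18,255,255))):
        print(n,nm,[((b[0][0]+x0,b[0][1]+y0),b[1]) for b in blobs(s,lo,hi,2)])
c=cam('top'); print('plunger',onz(c,247,198,124),'dial',onz(c,275,185,92),'case corners',[onz(c,u,v,0)[:2].round() for u,v in((217,163),(296,162),(296,213),(217,213))])
E
```

```text
top red []
top red2 []
top orange [((279.7, 190.7), [72, 38, 7, 6, 15]), ((264.5, 199.5), [59, 49, 2, 2, 2])]
scene red [((265.0, 184.0), [75, 17, 10, 5, 41])]
scene red2 []
scene orange [((228.8, 176.9), [42, 6, 4, 13, 36]), ((249.9, 186.6), [62, 20, 7, 4, 15])]
plunger [503.09212825  66.04164661 124.        ] dial [562.9120296  -48.87771841  92.        ] case corners [array([683., 202.]), array([ 686., -146.]), array([ 459., -141.]), array([461., 199.])]
```

```bash
python3 -m creep 2>&1 | head
```

```text
invalid input
```

View pics/b_top.png

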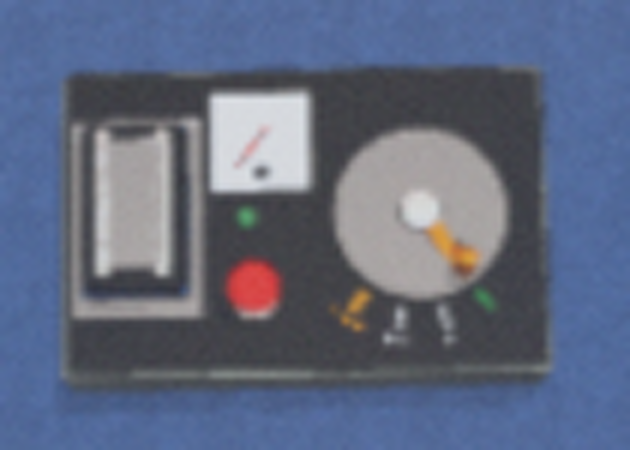

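View pics/b_scene.png

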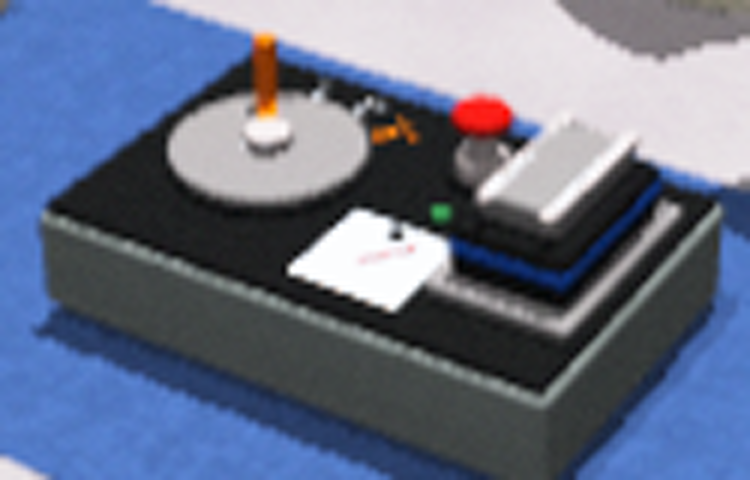

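The zoomed crops confirm the dial at rest (post by the green mark), the hub at about (275.0,184.8) and the plunger at (247.2,197.8). The tester is turned about 1–2°. I'll move towards a viewpoint above it, turning the tool to yaw π.

```bash
python3 -m creep '[{"dp":[-20,-17,-10],"angular":[0,0,-0.074],"fingers":85},{"dp":[-50,-43,-25],"angular":[0,0,-0.148],"fingers":60},{"dp":[-80,-69,-40],"angular":[0,0,-0.222],"fingers":30},{"dp":[-110,-95,-50],"angular":[0,0,-0.296],"fingers":0},{"dp":[-140,-121,-60],"angular":[0,0,-0.371],"fingers":0}]' 40; python3 -c "
from rig import r
print(r.sense())"
```

```text
clock: 0.57
eef_pos: [313.4, 417.5, 291.7]
tcp_rot: [-3.142, 0.0, -3.137]
contact_force: [0.5, 0.2, 1.0]
opening: 0.451
{'clock': 0.5667, 'qpos': array([ 9.24079061e-01,  1.35575108e-01,  1.78081019e+00, -1.06592502e-04,
        1.22517166e+00, -6.51329800e-01]), 'qvel': array([-0.82298613, -0.46707632,  0.28293431, -0.00346531,  0.17846364,
       -1.70795967]), 'joint_efforts': array([  8.98966938, -42.98101544, -35.51845193,   0.27044225,
        -0.08765345,   2.95328066]), 'eef_pos': array([313.40482526, 417.51746031, 291.70116671]), 'tcp_rot': array([-3.14156023e+00,  1.01393705e-04, -3.13694401e+00]), 'contact_force': array([0.48194993, 0.23864093, 0.98149518]), 'wrist_torque': array([ 0.06134325, -0.00447313,  0.05086756]), 'opening': 0.45137335790793726}
```

```bash
python3 -m creep '[{"dp":[-8,-30,0],"angular":[0,0,0],"fingers":0},{"dp":[-18,-68,0],"angular":[0,0,0],"fingers":0},{"dp":[-28,-106,0],"angular":[0,0,0],"fingers":0},{"dp":[-38,-144,0],"angular":[0,0,0],"fingers":0},{"dp":[-48,-182,0],"angular":[0,0,0],"fingers":0}]'
python3 -m creep '[{"dp":[-10,-38,0],"angular":[0,0,0],"fingers":0},{"dp":[-20,-76,0],"angular":[0,0,0],"fingers":0},{"dp":[-30,-114,0],"angular":[0,0,0],"fingers":0},{"dp":[-40,-152,0],"angular":[0,0,0],"fingers":0},{"dp":[-50,-180,0],"angular":[0,0,0],"fingers":0}]'
python3 -m creep '[{"dp":[-8,-28,0],"angular":[0,0,0],"fingers":0},{"dp":[-8,-28,0],"angular":[0,0,0],"fingers":0},{"dp":[-8,-28,0],"angular":[0,0,0],"fingers":0}]'
python3 - <<'E'
from h import *
s=r.sense();print(s['eef_pos'],s['tcp_rot'],abs(s['qvel']).max())
im=optics.grab_frame('wrist');cv2.imwrite('pics/c_wrist.png',im)
im2=optics.grab_frame('scene');cv2.imwrite('pics/c_scene.png',im2)
E
```

```text
clock: 0.98
eef_pos: [361.0, 235.3, 291.2]
tcp_rot: [-3.142, 0.0, -3.141]
contact_force: [0.1, 0.4, -0.4]
opening: 0.002
clock: 1.4
eef_pos: [410.9, 54.5, 291.4]
tcp_rot: [-3.141, 0.0, 3.141]
contact_force: [0.7, 0.5, -0.7]
opening: -0.002
clock: 1.65
eef_pos: [419.2, 27.9, 291.1]
tcp_rot: [3.142, -0.0, 3.138]
contact_force: [0.1, -0.3, -0.6]
opening: 0.001
[419.18452487  27.87121112 291.08133993] [ 3.14155300e+00 -4.56068412e-04  3.13841277e+00] 0.048877729400361655
```

View pics/c_wrist.png

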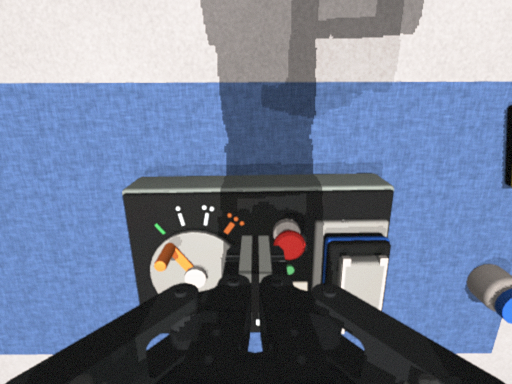

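The wrist view shows the plunger head at about (290,243), the hub at (195,277), the post from its base near (178,250) to its top near (162,262), and the docked pack on the right.

```bash
python3 - <<'E'
from h import *
im=cv2.imread('pics/c_wrist.png'); c=cam('wrist')
cr=im[220:300,140:320]; cv2.imwrite('pics/d.png',cv2.resize(cr,None,fx=4,fy=4,interpolation=cv2.INTER_CUBIC))
for nm,lo,hi in(('red',(0,150,80),(4,255,255)),('red2',(174,150,80),(180,255,255)),('or',(6,150,80),(18,255,255))):
    for b in blobs(im[150:320],lo,hi,10): print(nm,b[0][0],b[0][1]+150,b[1])
t=cam('top');print('top plunger',onz(t,247.2,197.8,122),'hub',onz(t,275,184.8,102))
print('hub w',onz(c,195.5,276,102))
for p in((290.5,242),(291,244)): print('pl w',onz(c,*p,124), tri(c,p,t,(247.2,197.8)))
print('tester near top edge',onz(c,128,194,80),onz(c,392,188,80))
print('post top w',onz(c,162,264,137))
E
```

```text
red 290.4 244.1 [273, 81, 33, 30, 644]
or 229.1 214.9 [227, 63, 5, 5, 22]
or 235.5 218.5 [233, 66, 6, 6, 24]
or 241.4 222.9 [239, 71, 6, 5, 25]
or 228.8 227.5 [223, 72, 12, 12, 85]
or 169.7 254.9 [155, 93, 38, 28, 314]
top plunger [504.27361954  65.29291443 122.        ] hub [561.60855649 -48.50026982 102.        ]
hub w [561.4467026  -44.07341719 102.        ]
pl w [502.65709972  69.58041882 124.        ] [503.23366877  67.39721647 124.16279263]
pl w [505.15184418  70.23215811 124.        ] [501.95648019  67.15708296 131.20486523]
tester near top edge [ 461.17021371 -123.88043942   80.        ] [453.32286297 194.72855543  80.        ]
post top w [522.82093773 -72.1464368  137.        ]
```

View pics/d.png

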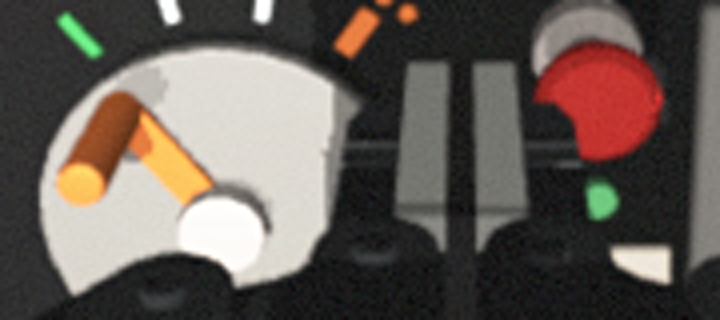

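```bash
python3 -m creep '[{"dp":[-25,10,10],"angular":[0,0,0],"fingers":0},{"dp":[-55,25,30],"angular":[0,0,0],"fingers":0},{"dp":[-85,40,60],"angular":[0,0,0],"fingers":0},{"dp":[-85,40,95],"angular":[0,0,0],"fingers":0},{"dp":[-85,40,125],"angular":[0,0,0],"fingers":0}]'
python3 -m creep '[{"dp":[0,0,20],"angular":[0,0,0],"fingers":0},{"dp":[0,0,30],"angular":[0,0,0],"fingers":0},{"dp":[0,0,33],"angular":[0,0,0],"fingers":0},{"dp":[0,0,33],"angular":[0,0,0],"fingers":0}]'
python3 - <<'E'
from h import *
cv2.imwrite('pics/e_wrist.png',optics.grab_frame('wrist'))
im=optics.grab_frame('scene')[150:250,180:310];cv2.imwrite('pics/e_scene.png',cv2.resize(im,None,fx=6,fy=6,interpolation=cv2.INTER_CUBIC))
E
```

```text
clock: 2.17
eef_pos: [505.0, 71.5, 164.3]
tcp_rot: [3.141, 0.0, -3.138]
contact_force: [-0.5, -0.4, -1.1]
opening: 0.001
clock: 2.5
eef_pos: [504.0, 69.9, 133.2]
tcp_rot: [-3.142, -0.001, -3.14]
contact_force: [1.0, -0.1, -0.2]
opening: -0.001
```

View pics/e_wrist.png

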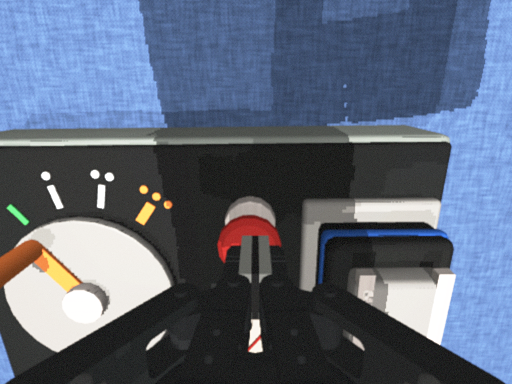

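View pics/e_scene.png

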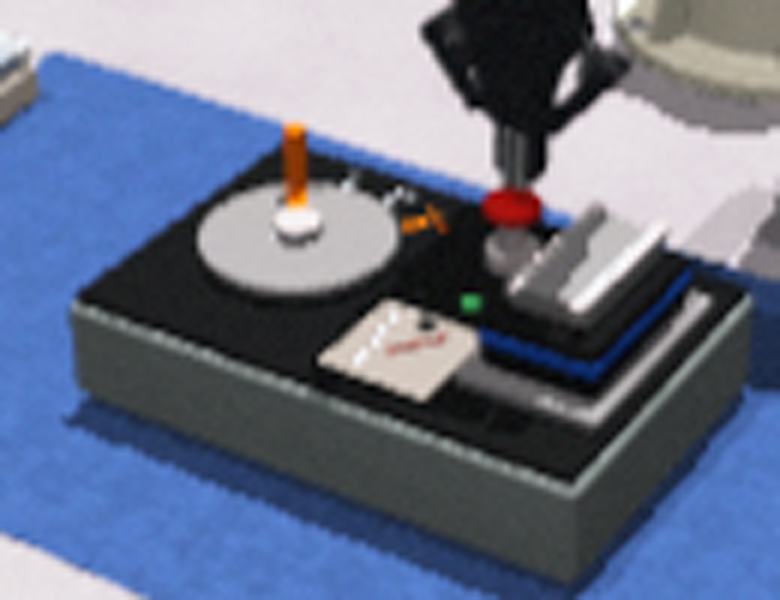

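The fingertips sit just above the red head, about 3 mm towards its left. I'll shift by that and press in steps.

```bash
python3 -m creep '[{"dp":[0,-3,5],"angular":[0,0,0],"fingers":0},{"dp":[0,-3,10],"angular":[0,0,0],"fingers":0},{"dp":[0,-3,15],"angular":[0,0,0],"fingers":0},{"dp":[0,-3,18],"angular":[0,0,0],"fingers":0},{"dp":[0,-3,18],"angular":[0,0,0],"fingers":0}]'
python3 -m creep '[{"dp":[0,0,2],"angular":[0,0,0],"fingers":0},{"dp":[0,0,4],"angular":[0,0,0],"fingers":0},{"dp":[0,0,4],"angular":[0,0,0],"fingers":0}]'
```

```text
clock: 3.02
eef_pos: [505.1, 66.0, 115.6]
tcp_rot: [3.142, 0.002, 3.141]
contact_force: [-0.6, -0.7, 8.7]
opening: 0.001
clock: 3.27
eef_pos: [505.1, 66.0, 112.1]
tcp_rot: [3.142, 0.002, 3.142]
contact_force: [-1.4, -0.5, 11.6]
opening: 0.003
```

```bash
python3 -m creep '[{"dp":[0,0,1],"angular":[0,0,0],"fingers":0},{"dp":[0,0,2],"angular":[0,0,0],"fingers":0},{"dp":[0,0,3],"angular":[0,0,0],"fingers":0},{"dp":[0,0,3],"angular":[0,0,0],"fingers":0},{"dp":[0,0,3],"angular":[0,0,0],"fingers":0}]'
```

```text
clock: 3.68
eef_pos: [505.4, 66.0, 111.7]
tcp_rot: [3.141, 0.003, 3.142]
contact_force: [-10.8, -1.3, 44.2]
opening: 0.002
```

That's a hard stop: the force jumped to 44 N at z 111.7. Lifting off now.

```bash
python3 -m creep '[{"dp":[0,0,-10],"angular":[0,0,0],"fingers":0},{"dp":[0,0,-25],"angular":[0,0,0],"fingers":0},{"dp":[0,0,-50],"angular":[0,0,0],"fingers":0},{"dp":[0,0,-75],"angular":[0,0,0],"fingers":0},{"dp":[0,0,-90],"angular":[0,0,0],"fingers":0}]'
python3 -m creep '[{"dp":[0,-30,-5],"angular":[0,0,0],"fingers":40},{"dp":[5,-65,-5],"angular":[0,0,0],"fingers":40},{"dp":[10,-95,-5],"angular":[0,0,0],"fingers":40},{"dp":[10,-115,-5],"angular":[0,0,0],"fingers":40},{"dp":[10,-115,-5],"angular":[0,0,0],"fingers":40}]'
python3 - <<'E'
from h import *
s=r.sense();print(s['eef_pos'],s['tcp_rot'])
im=optics.grab_frame('wrist');cv2.imwrite('pics/f_wrist.png',im)
c=cam('wrist')
for nm,lo,hi in(('red',(0,150,80),(4,255,255)),('or',(6,150,80),(18,255,255))):
    for b in blobs(im,lo,hi,20): print(nm,b)
im=optics.grab_frame('scene')[150:250,180:310];cv2.imwrite('pics/f_scene.png',cv2.resize(im,None,fx=5,fy=5,interpolation=cv2.INTER_CUBIC))
E
```

```text
clock: 4.1
eef_pos: [504.9, 66.1, 200.4]
tcp_rot: [3.141, 0.002, 3.141]
contact_force: [0.4, 0.5, -0.4]
opening: 0.0
clock: 4.52
eef_pos: [493.8, -51.9, 203.2]
tcp_rot: [-3.141, 0.0, 3.139]
contact_force: [0.2, 0.2, 0.5]
opening: 0.467
[493.83919768 -51.92377224 203.2415424 ] [-3.14054545e+00  2.44817504e-04  3.13920042e+00]
red ([404.2, 213.7], [381, 192, 47, 44, 1602])
or ([308.5, 175.3], [305, 172, 8, 7, 40])
or ([317.0, 180.8], [314, 178, 7, 7, 41])
or ([306.7, 193.7], [299, 185, 17, 18, 159])
or ([324.8, 186.9], [322, 184, 7, 7, 40])
or ([231.4, 234.6], [215, 214, 42, 40, 885])
```

View pics/f_wrist.png

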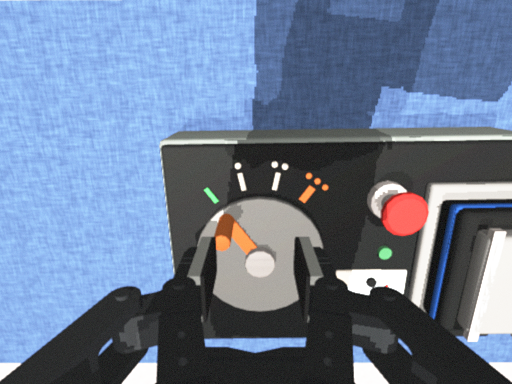

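View pics/f_scene.png

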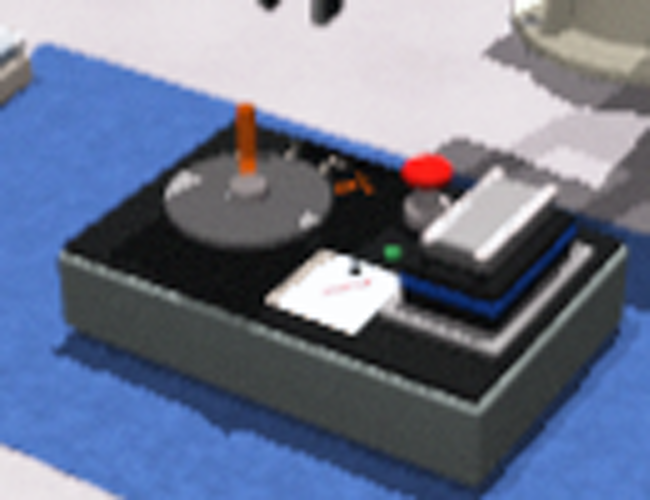

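The plunger is back up and the dial is at rest. In the wrist view the hub is at (260,263), the post top at (222,243) and the plunger head at (404,214).

```bash
python3 - <<'E'
from h import *
c=cam('wrist')
print('hub',onz(c,260,262,102),'post top',onz(c,222,242,137),'plunger',onz(c,404.2,214,123))
a=onz(c,260,262,102)
for yw in(.015,.025):
  for d in(216,180,144): 
    t=np.radians(d)+yw; print(d,50*np.cos(t),50*np.sin(t))
E
```

```text
hub [563.29889837 -44.56136474 102.        ] post top [524.80311233 -73.86773232 137.        ] plunger [508.03613553  67.09633346 123.        ]
216 -40.005476675534275 -29.99269637700624
180 -49.99437510546796 -0.7499718753164046
144 -40.887121491424494 28.7792163921378
216 -39.70355445335707 -30.391244853893536
180 -49.98437581378513 -1.249869795735606
144 -41.17286451979546 28.368913042881434
```

```bash
python3 -m creep '[{"dp":[-15,-13,10],"angular":[0,0,0],"fingers":45},{"dp":[-29,-25,35],"angular":[0,0,0],"fingers":45},{"dp":[-29,-25,45],"angular":[0,0,0],"fingers":45},{"dp":[-29,-25,45],"angular":[0,0,0],"fingers":45},{"dp":[-29,-25,45],"angular":[0,0,0],"fingers":45}]'
python3 - <<'E'
from h import *
s=r.sense();print(s['eef_pos'],s['tcp_rot'])
im=optics.grab_frame('wrist');cv2.imwrite('pics/g_wrist.png',im)
E
```

```text
clock: 5.03
eef_pos: [522.2, -72.8, 157.6]
tcp_rot: [3.141, -0.003, -3.141]
contact_force: [-1.0, -0.1, 0.2]
opening: 0.53
[522.19835856 -72.79046992 157.5905201 ] [ 3.14089282e+00 -2.63133847e-03 -3.14092466e+00]
```

View pics/g_wrist.png

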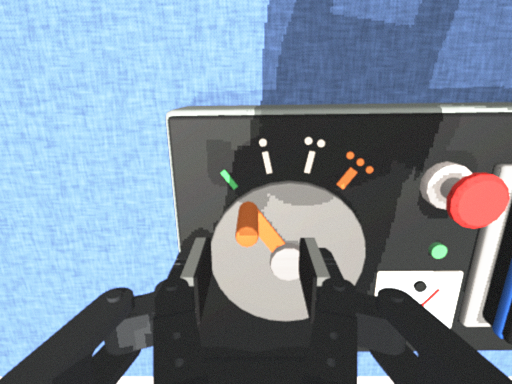

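The post is between the open fingers, about 4 mm to the right of the tool centre. I'll shift and descend.

```bash
python3 -m creep '[{"dp":[-1,-4,8],"angular":[0,0,0],"fingers":45},{"dp":[-1,-4,22],"angular":[0,0,0],"fingers":45},{"dp":[-1,-4,40],"angular":[0,0,0],"fingers":45},{"dp":[-1,-4,51],"angular":[0,0,0],"fingers":45},{"dp":[-1,-4,51],"angular":[0,0,0],"fingers":45}]'
python3 - <<'E'
from h import *
im=optics.grab_frame('wrist');cv2.imwrite('pics/h_wrist.png',im)
im=optics.grab_frame('scene')[150:250,180:310];cv2.imwrite('pics/h_scene.png',cv2.resize(im,None,fx=5,fy=5,interpolation=cv2.INTER_CUBIC))
E
```

```text
clock: 5.5
eef_pos: [522.7, -77.5, 105.5]
tcp_rot: [3.141, -0.003, -3.141]
contact_force: [-0.2, -0.1, -0.7]
opening: 0.527
```

View pics/h_wrist.png

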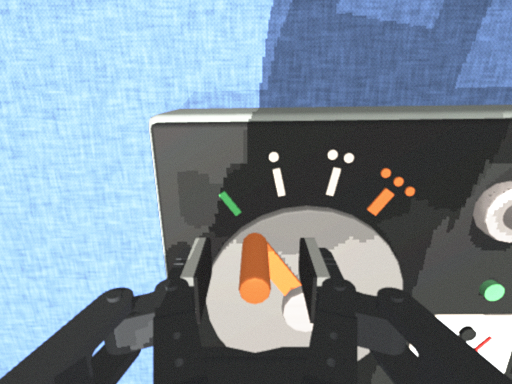

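View pics/h_scene.png

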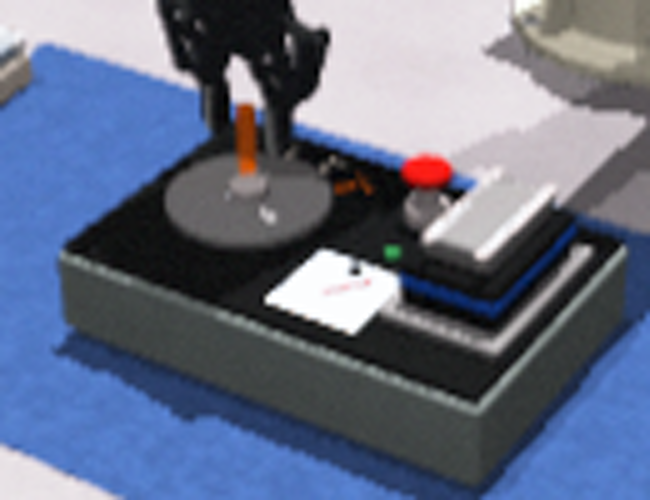

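The post is between the pads. Closing the grip at 40 N.

```bash
python3 -m creep '[{"dp":[0,0,0],"angular":[0,0,0],"fingers":20},{"dp":[0,0,0],"angular":[0,0,0],"fingers":5},{"dp":[0,0,0],"angular":[0,0,0],"fingers":5},{"dp":[0,0,0],"angular":[0,0,0],"fingers":5},{"dp":[0,0,0],"angular":[0,0,0],"fingers":5}]' 40
python3 - <<'E'
from h import *
im=optics.grab_frame('wrist');cv2.imwrite('pics/i_wrist.png',im)
c=cam('wrist')
m=[b for b in blobs(im,(6,150,80),(18,255,255),200)];print(m)
print(onz(c,254,291,137))
E
```

```text
clock: 6.02
eef_pos: [524.8, -77.8, 108.2]
tcp_rot: [3.142, 0.001, -3.142]
contact_force: [-1.2, 2.0, 6.5]
opening: 0.149
[([379.5, 196.4], [366, 183, 28, 28, 360]), ([254.9, 262.7], [240, 228, 31, 68, 1709])]
[529.20986318 -77.92651112 137.        ]
```

View pics/i_wrist.png

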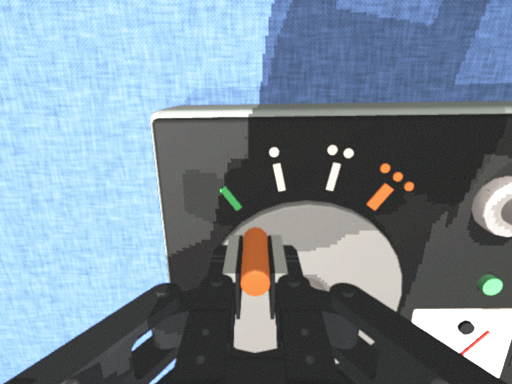

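The grip holds the post, with the opening at about 13 mm. Now I follow the arc, first half.

```bash
python3 -m creep '[{"dp":[3.3,4.9,0],"angular":[0,0,0],"fingers":5},{"dp":[6,10.3,0],"angular":[0,0,0],"fingers":5},{"dp":[8.1,15.8,0],"angular":[0,0,0],"fingers":5},{"dp":[9.5,21.7,0],"angular":[0,0,0],"fingers":5},{"dp":[10.1,27.7,0],"angular":[0,0,0],"fingers":5}]' 60
python3 - <<'E'
from h import *
im=optics.grab_frame('wrist');cv2.imwrite('pics/j_wrist.png',im)
print(r.sense()['eef_pos'],r.sense()['contact_force'])
E
```

```text
clock: 6.48
eef_pos: [511.5, -52.5, 108.0]
tcp_rot: [-3.138, -0.005, -3.141]
contact_force: [-12.9, -14.8, 19.2]
opening: 0.139
[511.45258394 -51.56599052 108.03700675] [-14.65329241 -13.15495445  18.55552873]
```

View pics/j_wrist.png

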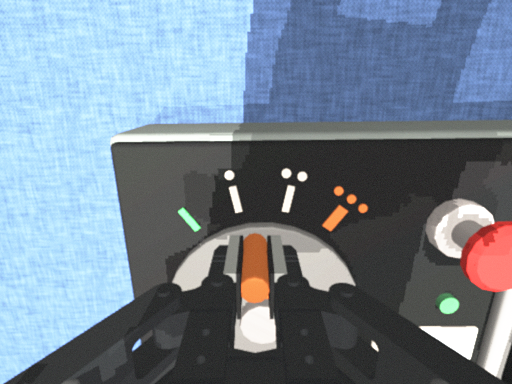

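```bash
python3 -m creep '[{"dp":[1,6.4,-1],"angular":[0,0,0],"fingers":5},{"dp":[0,12.9,-2],"angular":[0,0,0],"fingers":5},{"dp":[-1.7,18,-2.5],"angular":[0,0,0],"fingers":5},{"dp":[-3.5,22,-2.5],"angular":[0,0,0],"fingers":5},{"dp":[-3.5,22,-2.5],"angular":[0,0,0],"fingers":5}]'
python3 - <<'E'
from h import *
im=optics.grab_frame('wrist');cv2.imwrite('pics/k_wrist.png',im)
print(r.sense()['eef_pos'],r.sense()['contact_force'])
E
```

```text
clock: 6.95
eef_pos: [511.7, -28.7, 108.3]
tcp_rot: [-3.14, -0.012, -3.141]
contact_force: [-16.5, -4.7, 5.2]
opening: 0.146
[511.6768366  -28.72687785 108.35063262] [-16.19623862  -5.07262877   4.96924941]
```

View pics/k_wrist.png

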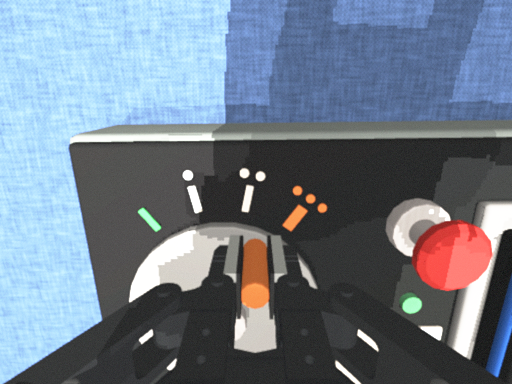

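The angle is about 1.04 rad, inferred from y relative to the grip start. About 9.5 mm remains, so I'll approach in small steps.

```bash
python3 -m creep '[{"dp":[-1,2.5,0],"angular":[0,0,0],"fingers":5},{"dp":[-2,5,0],"angular":[0,0,0],"fingers":5},{"dp":[-3,7,0],"angular":[0,0,0],"fingers":5},{"dp":[-3,7,0],"angular":[0,0,0],"fingers":5},{"dp":[-3,7,0],"angular":[0,0,0],"fingers":5}]'
python3 -m creep '[{"dp":[-1,1,0],"angular":[0,0,0],"fingers":5},{"dp":[-1,2,0],"angular":[0,0,0],"fingers":5},{"dp":[-1,2,0],"angular":[0,0,0],"fingers":5}]'
python3 - <<'E'
from h import *
im=optics.grab_frame('wrist');cv2.imwrite('pics/l_wrist.png',im)
print(r.sense()['eef_pos'],r.sense()['contact_force'])
for n in('scene','top'):
    im=optics.grab_frame(n); im=im[150:250,180:310] if n=='scene' else im[150:225,205:310]
    cv2.imwrite(f'pics/l_{n}.png',cv2.resize(im,None,fx=6,fy=6,interpolation=cv2.INTER_CUBIC))
E
```

```text
clock: 7.42
eef_pos: [516.3, -21.6, 108.4]
tcp_rot: [-3.141, -0.008, -3.141]
contact_force: [-10.4, -4.0, -1.6]
opening: 0.141
clock: 7.67
eef_pos: [517.0, -20.5, 108.4]
tcp_rot: [-3.14, -0.009, -3.141]
contact_force: [-11.5, -9.1, -0.9]
opening: 0.14
[516.97134982 -20.48087963 108.39138077] [-11.81359472  -9.3491442    0.13413916]
```

View pics/l_wrist.png

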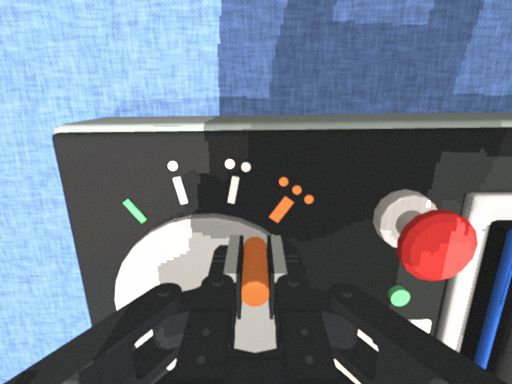

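View pics/l_scene.png

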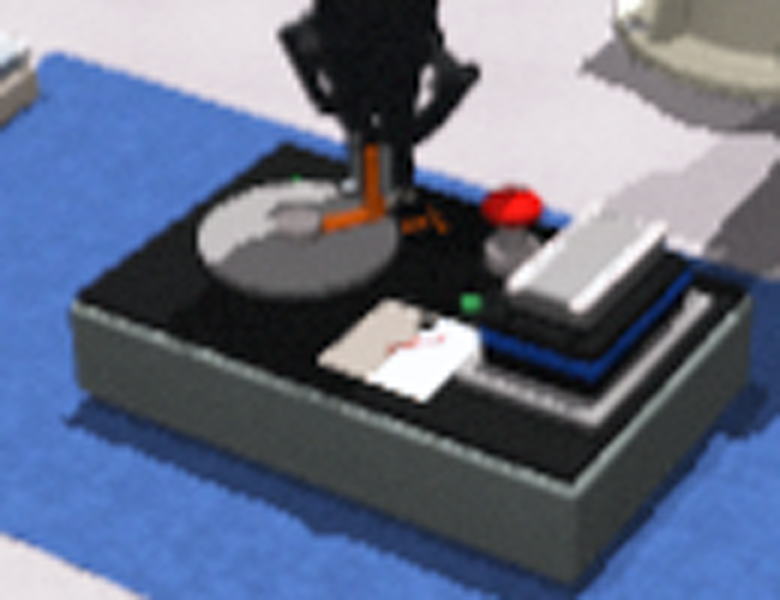

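View pics/l_top.png

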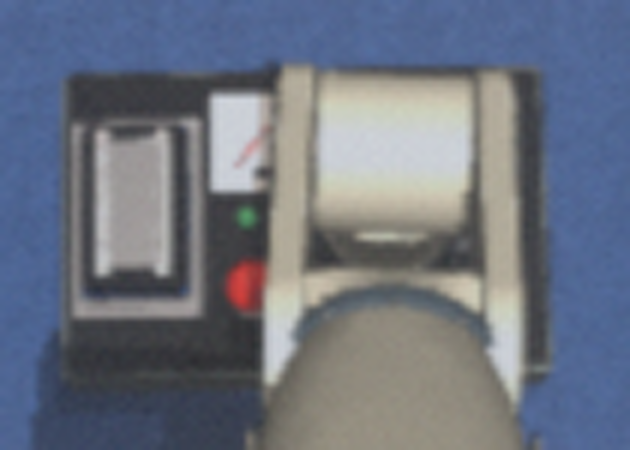

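The scene view shows the orange pointer at about (350,218) in the crop aiming at the orange three-dot mark at about (415,222). The plunger is up and nothing else has been disturbed. Now I check the angle numerically.

```bash
python3 - <<'E'
from h import *
c=cam('scene')
hub=onz(c,180+298/6,150+219/6,102); b=onz(c,180+373/6,150+212/6,92); m=onz(c,180+417/6,150+222/6,80)
an=lambda p:np.degrees(np.arctan2(p[1]-hub[1],p[0]-hub[0]))
print(hub,b,m,'post dir',an(b),'mark dir',an(m))
w=cam('wrist'); print('post top wrist',onz(w,255,294,137),'mark bar',onz(w,281,210,80), 'green bar',onz(w,134.5,211,80),'first',onz(w,180.5,191,80),'second',onz(w,233.5,190,80))
for hy in(-47.6,-46.5): print(1.257+ (np.arcsin((-20.48-hy)/50)-np.radians(36-1.4)))
E
```

```text
[565.77000054 -44.0872759  102.        ] [522.23856261 -20.23884261  92.        ] [501.57534957  -2.2144196   80.        ] post dir 151.2841368880513 mark dir 146.8844129159644
post top wrist [523.38970319 -20.1181857  137.        ] mark bar [506.50698224  -4.77260422  80.        ] green bar [507.32630374 -92.04592421  80.        ] first [494.74962946 -63.71323609  80.        ] second [494.07835865 -32.77596419  80.        ]
1.2264072959774466
1.200435389200139
```

The estimates put the dial at 1.18–1.23 rad, inside the window but slightly short. I'll nudge 1.5 mm and hold.

```bash
python3 -m creep '[{"dp":[-0.5,0.8,0],"angular":[0,0,0],"fingers":5},{"dp":[-0.8,1.5,0],"angular":[0,0,0],"fingers":5},{"dp":[-0.8,1.5,0],"angular":[0,0,0],"fingers":5},{"dp":[-0.8,1.5,0],"angular":[0,0,0],"fingers":5},{"dp":[-0.8,1.5,0],"angular":[0,0,0],"fingers":5}]'
python3 -m creep '[{"dp":[0,0,0],"angular":[0,0,0],"fingers":5},{"dp":[0,0,0],"angular":[0,0,0],"fingers":5},{"dp":[0,0,0],"angular":[0,0,0],"fingers":5},{"dp":[0,0,0],"angular":[0,0,0],"fingers":5},{"dp":[0,0,0],"angular":[0,0,0],"fingers":5}]'
python3 - <<'E'
from h import *
im=optics.grab_frame('wrist');cv2.imwrite('pics/m_wrist.png',im)
s=r.sense();print(s['eef_pos'],s['contact_force'],abs(s['qvel']).max())
im=optics.grab_frame('scene');cv2.imwrite('pics/m_scene.png',im)
a=cv2.imread('pics/c_scene.png'); d=cv2.absdiff(a,im).max(2); print([(n,int((d[y0:y1,x0:x1]>40).sum())) for n,x0,y0,x1,y1 in(('case',110,145,190,188),('jar',325,238,355,278),('driver',398,240,425,295),('spare',350,205,385,242))])
for hy in(-47.6,-46.5): print(1.257+(np.arcsin((s['eef_pos'][1]-hy)/50)-np.radians(34.6)))
E
```

```text
clock: 8.23
eef_pos: [517.5, -19.6, 108.4]
tcp_rot: [-3.139, -0.01, -3.142]
contact_force: [-12.4, -13.5, -0.4]
opening: 0.142
clock: 8.65
eef_pos: [517.5, -19.6, 108.4]
tcp_rot: [-3.139, -0.009, 3.142]
contact_force: [-12.3, -13.5, 0.6]
opening: 0.143
[517.53003257 -19.62279448 108.37952049] [-11.89812624 -13.9317295    0.69661625] 0.0017847365266048883
[('case', 0), ('jar', 0), ('driver', 0), ('spare', 0)]
1.2469517171792406
1.2206380159284955
```

View pics/m_wrist.png

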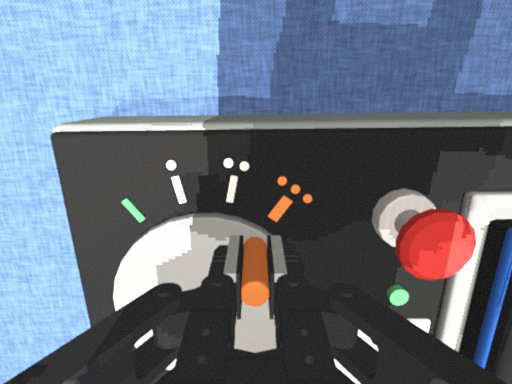

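View pics/m_scene.png

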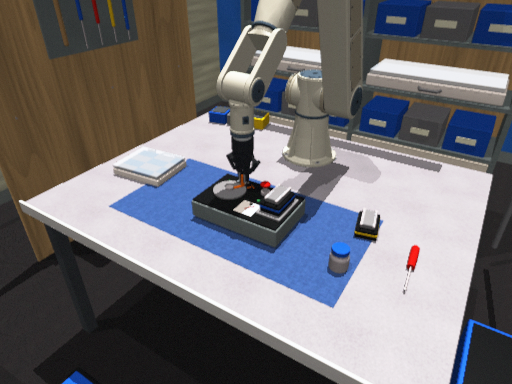

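The dial is held still at about 1.22–1.25 rad with the post gripped at (256,270) in the wrist view. The plunger is up and the loose things have not moved. Handing in.

```bash
python3 -c "
from rig import r
print(r.sign_off())"
```

```text
the job is handed in; nothing more can be done
None
```

I pressed the plunger to its stop, let it spring back up, then gripped the dial's post and turned it clockwise to the third detent. I handed in while still holding it there; no verdict was reported.

- **Plunger:** the force jumped to 44 N at z 111.7 mm, which is the stop. The pictures taken afterwards show it back up.
- **Dial:** just before hand-in it was still (joint speeds under 0.002 rad/s), with about 18 N on the tool. Arm position puts it at 1.22–1.25 rad, against a target of 1.257 ± 0.12.
- **Loose things:** the parts case, spare pack, screw jar and screwdriver showed no change between the scene pictures taken before the press and at the end.
- **Disagreement:** before a last 1.5 mm nudge, the scene camera put the dial about 4° short (about 1.18 rad), while the arm position gave 1.20–1.23. Both are inside the window. I did not repeat the scene-camera check after the nudge.
- **Side force:** about 12 N of the tool force is along x, probably from a small mismatch between my arc and the dial's true radius.

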